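# Refit the rollers of a bar feed table and lay the bar on

## Robot

A 7-joint arm with a two-finger parallel gripper is mounted at the origin on the work surface; the furniture and walls round the work are solid. World frame = base frame: x ahead of the robot, y to its left, z up, the work surface at z = 0. Lengths are in m, angles in rad, forces in N, time in s.
With the tool pointing down it reaches from about 0.4 to 0.85 m from the base axis. Payload 10.4 kg.
Tool frame: the origin (TCP) lies at the very end of the fingers, on their centre line; the grasp point (between the pads) lies 19 mm behind it; z points along the fingers, y is the line along which they close (so a half turn about z gives the same grasp; the last joint's range is limited). The gripper opens to 87 mm and grips with 3 to 60 N. Pads are 19 mm wide; open, the fingers measure 117 mm over their backs; the gripper's body (75 mm by 190 mm) begins 51 mm behind the grasp point.
Start: joints at [1.229, 0.332, -0.065, 1.46, 0.022, 1.35, -0.088], TCP at [0.196, -0.594, 0.223] pointing down, gripper open.
Joint ranges: [-2.6, 2.6], [-0.5, 2.12], [-1.47, 1.34], [0.16, 2.42], [-1.27, 4.41], [0.06, 2.06], [-2.6, 2.6]. Speed limits (rad/s): [2.22, 2.22, 2.79, 2.79, 3.14, 3.14, 3.14].

## Interface

Orientations are given as a unit quaternion [x, y, z, w].
In Python, from bench import r gives the robot as it stands.
- The arm moves only by the shell command python3 -m crank 'ROWS' [FORCE]. ROWS is JSON, a list that holds one entry, the list of rows, each a list of 5 numbers: the shift along the tool's x, y, z in mm, then the turn about the tool's z in degrees, then the opening, from -1 (shut) to 1 (fully open). A call has 1 to 20 rows; each row is the pose to reach, as a shift and turn from the pose commanded when the call began, along the tool's axes at that moment; what a row does not reach only later rows make up. A row lasts 1/10 s, in which the tool goes at most 50 mm and 8.59 degrees, less where a joint would pass 70% of its speed; a pose out of reach is approached as far as the arm can. A call with a gripper value outside its range is refused whole. The fingers move at their own pace and stop on an object; FORCE is the grip in N (left out, the last holds). Time passes only in rows, so rows that repeat a pose let the fingers close. It gives the time, the measured TCP pose, the force, the opening and the grip force at its end, in the units of the state.
- r.read_state(): the state, without advancing time (a new reading comes with each control period).
- r.camera(name): name is "side" or "top"; returns a dict with "image" (384x512x3 uint8, red, green, blue), "vfov" (degrees; the focal length in pixels is half the picture's height over the tangent of half this angle, whatever the lens; pixels are square), "cx", "cy" (the principal point, pixels), "k1" (the pictures are not rectified: a ray, as slopes to the right and down, at radius r is drawn at 1 + k1 r^2 times it, then the intrinsics apply), "eye" and "attitude" of the camera in the world. Camera axes: x right, y down, z forward; pixel columns grow to the right and rows downward; lengths in m; the calibration is good to about 2 mm. A picture is of the moment at which its call begins. There is no depth.
- r.close_job(): hands the job in; it is judged then, once.
The state is a dict: "time": time; "joint_positions": joint angles; "joint_vel": joint speeds; "joint_torque": joint torques, N m; "ee_pos": TCP position; "eef_rot": TCP orientation; "ft_force": force on the tool from outside, world axes, zero at the start; "torque": the same for the moment, N m; "width": finger opening in m; "grip_force": force on a finger pad.
Only numpy, scipy, OpenCV 4.12 (cv2) and the standard library are available. Lean on these libraries where they do the work, as an engineer would, in place of code of your own. Each camera call takes 0.05 s, during which the arm holds its last target. There are 200 camera calls.

## Task

The bar feed table has been stripped for cleaning: drop each of the three plain rollers back into its own stand, the one whose cheeks it just fits between, with both axle stubs home in the slots. Then lay the flat bar along the table on top of all three rollers, roughly centred both ways. Leave the flanged roller where it lies; it belongs to another machine.

Things in the scene. Friction and masses are not known exactly. Their poses are not given: they have to be found in the camera images.
- roller_short_mid (a point): The shortest of the three plain rollers: a steel barrel 36 mm in diameter and 44 mm long, straight sides, with an axle stub 12 mm in diameter sticking out 15 mm at each end. It lies on its side on the bench; about 0.22 kg. The point is its centre, on the axis, 18 mm above the bench at first; x runs along the axis (both ends alike), y and z turn as it rolls.
- roller_medium_mid (a point): The middle-sized of the three plain rollers: a steel barrel 36 mm in diameter and 66 mm long, straight sides, with an axle stub 12 mm in diameter sticking out 15 mm at each end. It lies on its side on the bench; about 0.30 kg. The point is its centre, on the axis, 18 mm above the bench at first; x runs along the axis (both ends alike), y and z turn as it rolls.
- roller_long_mid (a point): The longest of the three plain rollers: a steel barrel 36 mm in diameter and 88 mm long, straight sides, with an axle stub 12 mm in diameter sticking out 15 mm at each end. It lies on its side on the bench; about 0.38 kg. The point is its centre, on the axis, 18 mm above the bench at first; x runs along the axis (both ends alike), y and z turn as it rolls.
- roller_flanged_mid (a point): The flanged roller, spare for another machine: same steel, 66 mm long, 36 mm barrel, but with a raised collar 48 mm in diameter and 7 mm wide at each end, and 15 mm axle stubs. It must stay where it lies. The point is its centre, on the axis; x runs along the axis.
- flat_bar_mid (a point): Dark flat steel bar, 270 mm long, 26 mm wide, 7 mm thick, 0.38 kg, lying flat on the bench. The point is its centre (half-way up); y runs along its length, x across its width, z is up. (Round the work: a toolbox 0.14 m and a cabinet 0.27 m high stand at the right.)
- stand_short_seat (a point): Seat of the narrowest roller stand: a grey yoke on the bed, two cheeks 8 mm thick, 54 mm apart inside, 56 mm long, tops 65 mm above the bench, each with an open slot 14 mm wide, mouth flared to 38 mm. The point is where a seated roller's centre lies: mid-way between the cheeks, 50 mm above the bench. x runs across the bed, cheek to cheek (the roller's axis); y along the bed.
- stand_medium_seat (a point): Seat of the middle-width roller stand: a grey yoke on the bed, two cheeks 8 mm thick, 76 mm apart inside, 56 mm long, tops 65 mm above the bench, each with an open slot 14 mm wide, mouth flared to 38 mm. The point is where a seated roller's centre lies: mid-way between the cheeks, 50 mm above the bench. x runs across the bed, cheek to cheek (the roller's axis); y along the bed.
- stand_long_seat (a point): Seat of the widest roller stand: a grey yoke on the bed, two cheeks 8 mm thick, 98 mm apart inside, 56 mm long, tops 65 mm above the bench, each with an open slot 14 mm wide, mouth flared to 38 mm. The point is where a seated roller's centre lies: mid-way between the cheeks, 50 mm above the bench. x runs across the bed, cheek to cheek (the roller's axis); y along the bed.
- bed_middle (a point): Middle of the top of the steel bed, a plate 116 x 280 mm, 12 mm thick, fixed on the bench. The stands are bolted across it in a row about 90 mm apart, in changing order, the middle one near this point. y runs along the bed (the way a bar travels), x across, z up. The tops of seated rollers are 56 mm above this point. Just beyond the bed a machine lever overhangs the bench, up to 0.2 m high.
Not all that is in view belongs to the job. Leave any red look-alike of the part that bears roller_short_mid alone.

How it is judged:
By the outcome, as a careful person would: the job done as asked, in the order asked, and still so for the second after the job is handed in, with the robot touching nothing.
It also fails if it takes over 136 s, if anything falls off the work surface, if the arm or the gripper's body presses on something with over 40 N, if the wrist force passes 120 N, or if a joint passes its speed limit or range.

## Working session

There is one attempt and no reset: what is moved stays moved. The work goes in short steps, Python scripts to look and compute and a shell command to move; the robot and the scene stay as the last step left them, time stands still between calls to the robot, and variables do not carry over. Pictures are saved under pics/ and viewed, at most 14 in all, crops included, and the job is handed in when it is done.

```bash
ls; mkdir -p pics; python3 - <<'E'
from bench import r
import cv2
s=r.read_state();print({k:s[k] for k in('time','ee_pos','eef_rot','width','ft_force')})
for n in('top','side'):
    c=r.camera(n);print({k:c[k] for k in c if k!='image'})
    cv2.imwrite(f'pics/{n}0.png',cv2.resize(c['image'][:,:,::-1],(800,600),interpolation=cv2.INTER_CUBIC))
E
```

```text
pics
{'time': 0.0, 'ee_pos': array([ 0.19577818, -0.59312394,  0.22173511]), 'eef_rot': array([ 9.87317222e-01,  1.58758207e-01, -1.47192187e-04, -7.16485584e-04]), 'width': 0.08719929523197567, 'ft_force': array([-0.7869605 ,  0.62431297, -0.08351253])}
{'vfov': 54.43521362723843, 'cx': 257.9977003383795, 'cy': 193.45017918542135, 'k1': -0.05236265101240394, 'eye': array([ 0.31691715, -0.06074147,  1.28187345]), 'attitude': array([ 0.73852668, -0.66614015,  0.07087754, -0.07623664])}
{'vfov': 57.88477926313831, 'cx': 252.59659859719392, 'cy': 195.46823138930992, 'k1': -0.02820949394919219, 'eye': array([ 0.6722146 , -0.96040889,  0.78588799]), 'attitude': array([ 0.89877471,  0.05620466, -0.01786609, -0.43442589])}
```

View pics/top0.png

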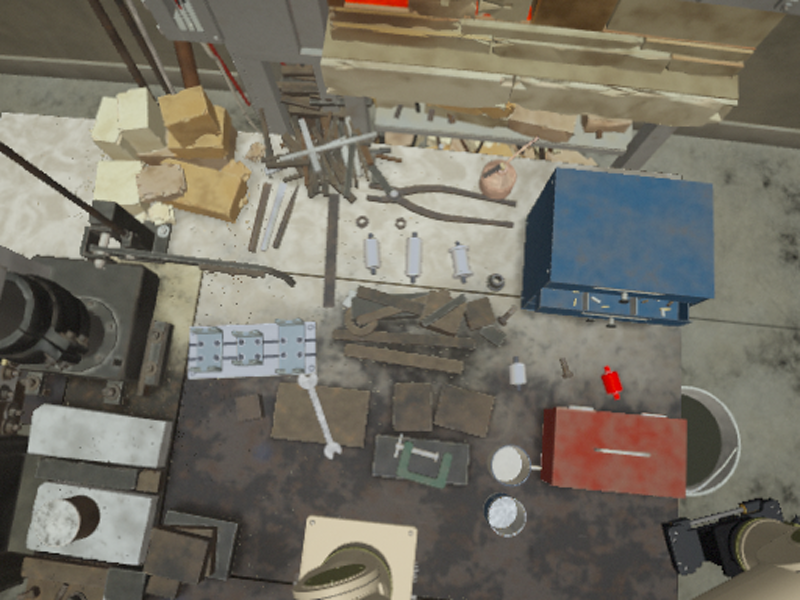

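View pics/side0.png

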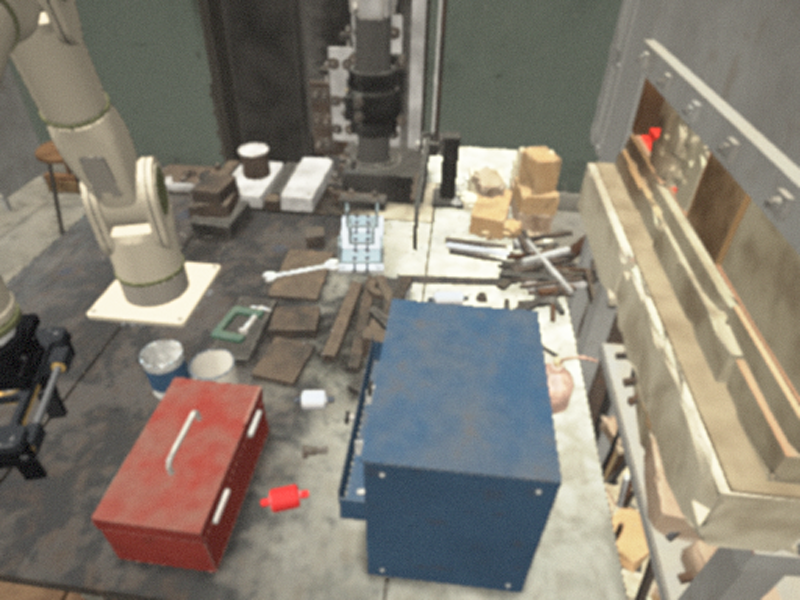

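The top view shows the bed at (252,348) and rollers at (372,253), (414,256), (460,260) and (517,372). The bar runs from (331,195) to (331,305), and the red look-alike is at (612,382). In the side view the cabinet hides most of the rollers, but the bed (360,240) and the near roller (315,399) are visible.

```bash
cat > h.py <<'E'
from bench import r
import cv2, numpy as np
from scipy.spatial.transform import Rotation as R
def cam(n):
    c=r.camera(n); c['R']=R.from_quat(c['attitude']).as_matrix()
    h,w=c['image'].shape[:2]; f=h/2/np.tan(np.radians(c['vfov']/2))
    c['K']=np.array([[f,0,c['cx']],[0,f,c['cy']],[0,0,1]]); c['D']=np.array([c['k1'],0,0,0.]); return c
def ray(c,u,v):
    p=cv2.undistortPoints(np.array([[[u,v]]],float),c['K'],c['D'])[0,0]
    return c['R']@np.array([p[0],p[1],1])
def onz(c,u,v,z):
    d=ray(c,u,v); e=np.array(c['eye']); return e+d*(z-e[2])/d[2]
def tri(c1,p1,c2,p2):
    d1,d2=ray(c1,*p1),ray(c2,*p2); e1,e2=np.array(c1['eye']),np.array(c2['eye'])
    s=np.linalg.lstsq(np.c_[d1,-d2],e2-e1,rcond=None)[0]
    a,b=e1+s[0]*d1,e2+s[1]*d2; return (a+b)/2,np.linalg.norm(a-b)
def proj(c,P):
    rv=cv2.Rodrigues(c['R'].T)[0]; t=-c['R'].T@np.array(c['eye'])
    return cv2.projectPoints(np.array(P,float).reshape(-1,1,3),rv,t,c['K'],c['D'])[0][:,0]
def crop(c,x0,y0,w,h,s):
    return cv2.resize(c['image'][y0:y0+h,x0:x0+w,::-1],None,fx=s,fy=s,interpolation=cv2.INTER_CUBIC)
E
python3 - <<'E'
from h import *
t=cam('top');s=cam('side')
# A: bed + bar + rollers ; bed crop
a=crop(t,200,115,160,150,4)  # 640x600
cv2.imwrite('pics/a.png',a)
b1=crop(t,115,195,95,50,8) # 760x400
cv2.imwrite('pics/b.png',b1[:, :])
S=crop(s,180,120,120,150,4)
cv2.imwrite('pics/c.png',S)
E
```

```text
(no output)
```

View pics/a.png

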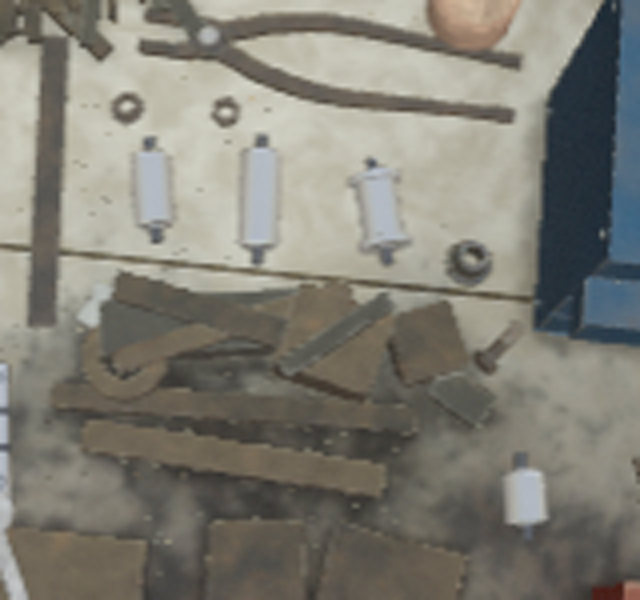

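View pics/b.png

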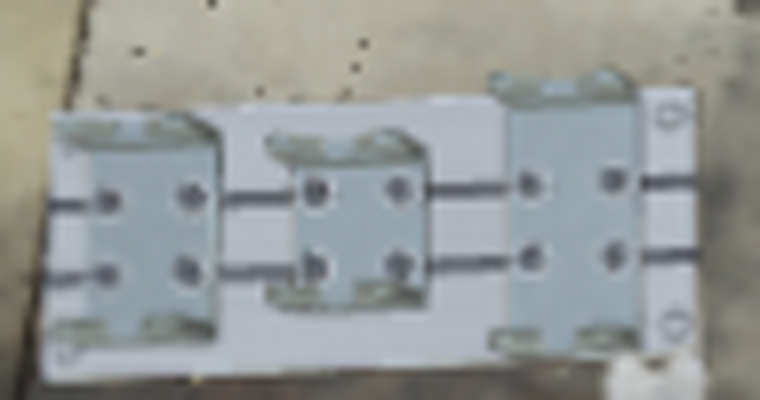

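View pics/c.png

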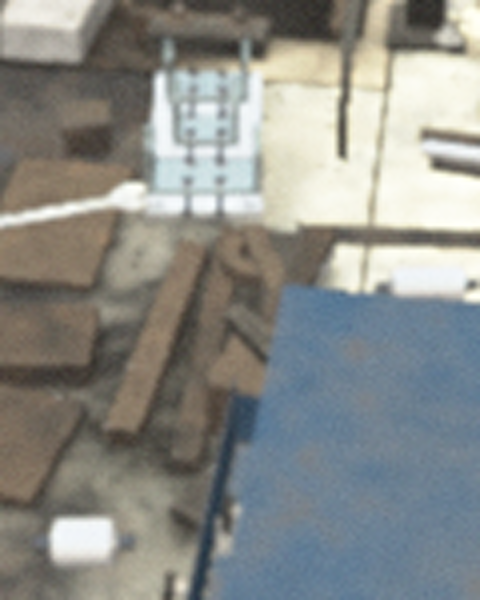

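The stand order from left (+y) is medium, short, long. The medium roller is at crop a (153,190), long at (259,199), flanged at (380,210), short at (525,497), and the bar runs (54,40) to (42,325). In the side crop the short roller is at (82,540) and the medium at about (428,283).

```bash
python3 - <<'E'
from h import *
np.set_printoptions(precision=4,suppress=True)
t=cam('top');s=cam('side')
A=lambda x,y:(200+(x+.5)/4-.5,115+(y+.5)/4-.5)
B=lambda x,y:(115+(x+.5)/8-.5,195+(y+.5)/8-.5)
C=lambda x,y:(180+(x+.5)/4-.5,120+(y+.5)/4-.5)
T=lambda x,y:(x*.64,y*.64)
for n,p,q in(('med',(150,142),(157,240)),('long',(262,138),(257,262)),('flan',(371,162),(388,260)),('short',(520,456),(529,538))):
    a,b=onz(t,*A(*p),.018),onz(t,*A(*q),.018);d=a-b
    print(n,(a+b)/2,'len',np.linalg.norm(d),'axis deg',np.degrees(np.arctan2(d[1],d[0])))
a,b=onz(t,*A(54,40),.007),onz(t,*A(42,325),.007);d=a-b
print('bar',(a+b)/2,np.linalg.norm(d),np.degrees(np.arctan2(d[1],d[0])))
print('short tri',tri(t,A(525,497),s,C(82,540)));print('med tri',tri(t,A(153,190),s,C(428,283)))
cs=np.array([onz(t,*B(*p),.012) for p in((52,113),(697,88),(700,362),(42,382))]);print(cs,cs.mean(0))
for i in range(4):print(np.linalg.norm(cs[i]-cs[(i+1)%4]))
for n,u in(('med',[(60,130),(60,328)]),('short',[(267,142),(267,295)]),('long',[(490,86),(490,340)])):
    print(n,[onz(t,*B(*p),.065) for p in u])
print('bed tri near-left corner of side', tri(t,B(697,88),s,C(262,196)))
for n,p in(('cabL',(555,170)),('cabfront',(540,290)),):print(n,onz(t,*T(*p),.27))
print('tbox',onz(t,*T(555,408),.14),'lever tip',[onz(t,*T(290,282),z) for z in(0,.1,.2)],[onz(t,*T(90,235),z) for z in(.1,.2)])
E
```

```text
med [0.6878 0.0444 0.018 ] len 0.09019026702172733 axis deg 10.46415019769922
long [ 0.6894 -0.0494  0.018 ] len 0.11357125741257898 axis deg 3.44625361866701
flan [ 0.6902 -0.1553  0.018 ] len 0.09036643256362673 axis deg 14.211195130932682
short [ 0.4526 -0.2983  0.018 ] len 0.06945549705489663 axis deg 10.027876115144311
bar [0.6917 0.1399 0.007 ] 0.2647869337840168 5.104206837508064
short tri (array([ 0.4528, -0.2981,  0.0204]), np.float64(0.0012836199184170563))
med tri (array([0.6897, 0.0451, 0.0193]), np.float64(0.003427757240325982))
[[0.4819 0.4297 0.012 ]
 [0.522  0.152  0.012 ]
 [0.4051 0.1352 0.012 ]
 [0.3669 0.4137 0.012 ]] [0.444  0.2826 0.012 ]
0.28053384513536356
0.11809866850575873
0.28111644931959123
0.11619722337636137
med [array([0.4683, 0.4046, 0.065 ]), array([0.3873, 0.3903, 0.065 ])]
short [array([0.4724, 0.3176, 0.065 ]), array([0.4098, 0.3074, 0.065 ])]
long [array([0.5054, 0.2288, 0.065 ]), array([0.4013, 0.2134, 0.065 ])]
bed tri near-left corner of side (array([0.5224, 0.1503, 0.0276]), np.float64(0.006022885612258146))
cabL [ 0.812  -0.2994  0.27  ]
cabfront [ 0.5778 -0.283   0.27  ]
tbox [ 0.3796 -0.3539  0.14  ] lever tip [array([0.6074, 0.2229, 0.    ]), array([0.5848, 0.2008, 0.1   ]), array([0.5621, 0.1786, 0.2   ])] [array([0.6439, 0.6476, 0.1   ]), array([0.6162, 0.5877, 0.2   ])]
```

```bash
cat >> h.py <<'E'
def go(*targets):
    "targets x,y,z(TCP),yaw deg of tool x -> row numbers"
    s=r.read_state();M=R.from_quat(s['eef_rot']).as_matrix();p=s['ee_pos']
    yaw=np.degrees(np.arctan2(M[1,0],M[0,0]))
    print('t',round(s['time'],2),'pos',p.round(4),'yaw',round(yaw,1),'w',round(s['width'],4),'gf',round(float(s['grip_force']),1),'F',np.round(s['ft_force'],1),'q',np.round(s['joint_positions'],2))
    for x,y,z,a in targets:
        d=M.T@(np.array([x,y,z])-p)*1000; print((x,y,z,a),'->',d.round(1),round((yaw-a+180)%360-180,1))
E
python3 -c "
from h import *
go((.32,-.45,.25,14),(.4527,-.298,.25,10),(.4527,-.298,.1,10),(.4527,-.298,.004,10))"
```

```text
t 0.3 pos [ 0.1959 -0.5934  0.2223] yaw 18.3 w 0.0871 gf 0.0 F [ 1.2  0.2 -0.5] q [ 1.23  0.33 -0.06  1.46  0.02  1.35 -0.09]
(0.32, -0.45, 0.25, 14) -> [162.8 -97.3 -27.7] 4.3
(0.4527, -0.298, 0.25, 10) -> [ 336.5 -200.   -27.6] 8.3
(0.4527, -0.298, 0.1, 10) -> [ 336.5 -200.   122.4] 8.3
(0.4527, -0.298, 0.004, 10) -> [ 336.5 -199.9  218.4] 8.3
```

```bash
python3 -m crank '[[[20,-12,-15,1,1],[50,-30,-28,2,1],[85,-50,-28,3,1],[125,-74,-28,4,1],[165,-98,-28,5,1],[205,-122,-28,6,1],[245,-146,-28,7,1],[285,-170,-28,8,1],[315,-188,-28,8,1],[336,-200,-28,8,1],[336,-200,-28,8,1],[336,-200,-28,8,1],[336,-200,0,8,1],[336,-200,40,8,1],[336,-200,80,8,1],[336,-200,110,8,1],[336,-200,110,8,1]]]' 25; python3 - <<'E'
from h import *
go((.4527,-.298,.004,10))
t=cam('top');cv2.imwrite('pics/d.png',crop(t,290,190,120,90,5))
E
```

```text
time: 2.0
ee_pos: [0.4489, -0.2983, 0.1086]
eef_rot: [0.996, 0.088, -0.003, -0.002]
ft_force: [-0.6, 0.4, 0.2]
width: 0.0865
grip_force: 0.0
t 2.0 pos [ 0.4489 -0.2983  0.1086] yaw 10.1 w 0.0865 gf 0.0 F [-0.6  0.4  0.2] q [ 0.78  0.26 -0.32  1.81  0.09  1.09 -0.96]
(0.4527, -0.298, 0.004, 10) -> [  4.4   0.8 104.6] 0.1
```

View pics/d.png

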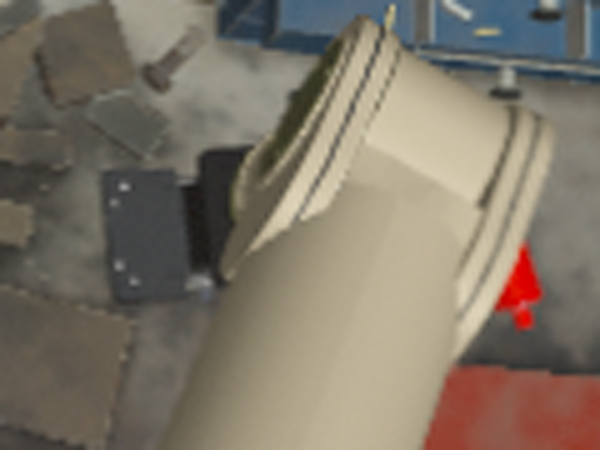

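The picture shows the wrist over the short roller, which is hidden. The wrist edge at crop (385,20) comes near the cabinet drawer, so I'll check clearance before descending.

```bash
python3 - <<'E'
from h import *
t=cam('top');s=cam('side')
for p in((368,20),(545,120)):
    q=(290+p[0]/5,190+p[1]/5);print([onz(t,*q,z).round(3) for z in(.25,.35,.45)])
print('drawer',[onz(t,535*.64,v*.64,z).round(3) for v,z in((310,.2),(310,.1))])
cv2.imwrite('pics/e.png',crop(s,120,60,190,200,3))
E
```

```text
[array([ 0.564, -0.34 ,  0.25 ]), array([ 0.54 , -0.313,  0.35 ]), array([ 0.516, -0.286,  0.45 ])]
[array([ 0.517, -0.443,  0.25 ]), array([ 0.497, -0.406,  0.35 ]), array([ 0.478, -0.369,  0.45 ])]
drawer [array([ 0.556, -0.291,  0.2  ]), array([ 0.578, -0.312,  0.1  ])]
```

View pics/e.png

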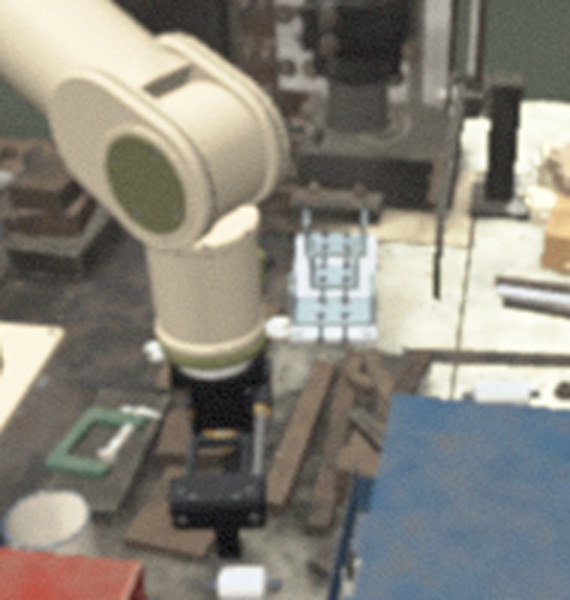

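The wrist is well above the cabinet and the fingers line up over the roller (240,580), so it is clear to descend.

```bash
python3 -m crank '[[[4,1,20,0,1],[4,1,45,0,1],[4,1,65,0,1],[4,1,85,0,1],[4,1,98,0,1],[4,1,104,0,1],[4,1,104,0,1],[4,1,104,0,-1],[4,1,104,0,-1],[4,1,104,0,-1],[4,1,104,0,-1],[4,1,104,0,-1],[4,1,104,0,-1]]]' 25; python3 -c "
from h import *
go()"
```

```text
time: 3.45
ee_pos: [0.4564, -0.2986, 0.0086]
eef_rot: [0.996, 0.089, 0.0, 0.0]
ft_force: [1.2, 0.1, 0.5]
width: 0.0467
grip_force: 0.0
t 3.45 pos [ 0.4564 -0.2986  0.0086] yaw 10.3 w 0.0467 gf 0.0 F [1.2 0.1 0.5] q [ 0.76  0.4  -0.3   1.87  0.15  0.89 -1.01]
```

```bash
python3 -m crank '[[[-4,0,2,0,-0.1],[-4,0,4,0,-0.1],[-4,0,4,0,-0.2],[-4,0,4,0,-1],[-4,0,4,0,-1],[-4,0,4,0,-1],[-4,0,4,0,-1],[-4,0,4,0,-1],[-4,0,4,0,-1],[-4,0,-16,0,-1],[-4,0,-46,0,-1],[-4,0,-86,0,-1],[-4,0,-130,0,-1],[-4,0,-180,0,-1],[-4,0,-230,0,-1],[-4,0,-260,0,-1],[-4,0,-260,0,-1]]]' 25; python3 -c "
from h import *
go((.4527,-.1,.27,9),(.4451,.2848,.27,8.2),(.4451,.2848,.12,8.2),(.4451,.2848,.035,8.2))"
```

```text
time: 5.15
ee_pos: [0.4542, -0.3001, 0.2737]
eef_rot: [0.996, 0.089, 0.003, 0.003]
ft_force: [-0.4, -1.1, -2.1]
width: 0.035
grip_force: 25.0
t 5.15 pos [ 0.4542 -0.3001  0.2737] yaw 10.3 w 0.035 gf 25.0 F [-0.4 -1.1 -2.1] q [ 0.79  0.14 -0.33  1.59  0.05  1.41 -0.93]
(0.4527, -0.1, 0.27, 9) -> [  34.1 -197.2    2.7] 1.3
(0.4451, 0.2848, 0.27, 8.2) -> [  95.2 -577.2    0.9] 2.1
(0.4451, 0.2848, 0.12, 8.2) -> [  94.3 -578.1  150.9] 2.1
(0.4451, 0.2848, 0.035, 8.2) -> [  93.9 -578.6  235.9] 2.1
```

```bash
python3 -m crank '[[[5,-25,0,0,-1],[12,-70,0,0,-1],[20,-120,0,1,-1],[28,-170,0,1,-1],[36,-220,0,1,-1],[44,-270,0,1,-1],[53,-320,0,1,-1],[61,-370,0,2,-1],[69,-420,0,2,-1],[77,-470,0,2,-1],[86,-520,0,2,-1],[92,-555,0,2,-1],[95,-577,0,2,-1],[95,-577,0,2,-1],[95,-577,40,2,-1],[95,-577,80,2,-1],[95,-577,120,2,-1],[95,-577,140,2,-1],[95,-577,140,2,-1],[95,-577,140,2,-1]]]'; python3 - <<'E'
from h import *
go((.4451,.2848,.05,8.2))
t=cam('top');s=cam('side')
a=crop(t,105,180,130,75,6);b=crop(s,200,110,65,75,8)
cv2.imwrite('pics/f.png',a[:,:780]);cv2.imwrite('pics/g.png',b)
E
```

```text
time: 7.15
ee_pos: [0.4433, 0.2849, 0.1288]
eef_rot: [0.997, 0.072, -0.0, 0.0]
ft_force: [0.9, -0.1, -1.3]
width: 0.0354
grip_force: 25.0
t 7.15 pos [0.4433 0.2849 0.1288] yaw 8.2 w 0.0354 gf 25.0 F [ 0.9 -0.1 -1.3] q [ 0.11  0.31 -0.88  1.8   0.26  1.15 -2.28]
(0.4451, 0.2848, 0.05, 8.2) -> [ 1.8  0.3 78.8] 0.0
```

View pics/g.png

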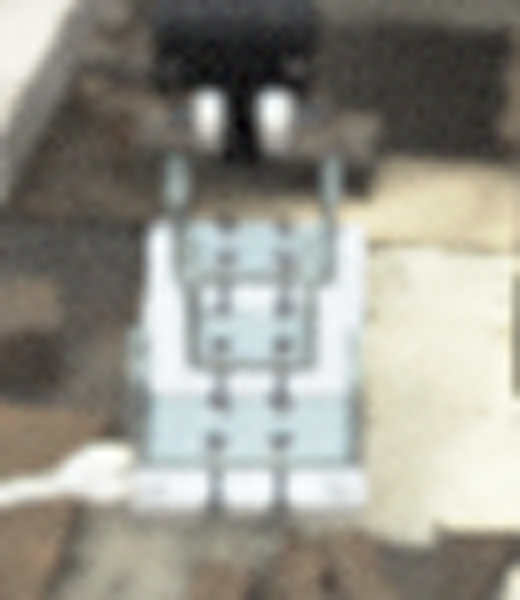

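The held short roller shows between crop x 190 and 295 (centre about 242), with the stand cheeks centred at about x 253. I'll compare with the model by projection.

```bash
python3 - <<'E'
from h import *
np.set_printoptions(precision=1,suppress=True)
s=cam('side');t=cam('top')
G=lambda P:(proj(s,P)-[200,110]+.5)*8-.5
p=np.array(r.read_state()['ee_pos'])
print('roller pred',G(p+[0,0,.015]))
ex=np.array([.99,.143,0]);ey=np.array([-.143,.99,0])
bm=np.array([.444,.2826,0])
def P(x,y,z):return bm+ex*x+ey*y+[0,0,z]
print('near bed corners',G([P(-.058,-.14,.012),P(.058,-.14,.012),P(-.058,-.14,0),P(.058,-.14,0)]))
print('far',G([P(-.058,.14,.012),P(.058,.14,.012)]))
print('med posts top inner/outer',G([P(x,.117,.065) for x in(-.046,-.038,.038,.046)]))
print('short cheek base',G([P(x,-.028,.018) for x in(-.035,-.027,.027,.035)]))
print('long cheek',G([P(x,-.118,.018) for x in(-.057,.057)]))
E
```

```text
roller pred [[239.9 116.5]]
near bed corners [[119.4 498.4]
 [356.9 498. ]
 [120.7 518.5]
 [356.9 518.1]]
far [[148.9 217.9]
 [353.2 218.2]]
med posts top inner/outer [[164.3 152.9]
 [178.9 153. ]
 [317.3 153.2]
 [331.8 153.3]]
short cheek base [[176.1 366. ]
 [191.6 366. ]
 [295.7 366. ]
 [311.1 366. ]]
long cheek [[123.5 463. ]
 [354.6 462.7]]
```

```bash
python3 -m crank '[[[2,0,20,0,-1],[4,0,45,0,-1],[4,0,60,0,-1],[4,0,70,0,-1],[4,0,80,0,-1],[4,0,86,0,-1],[4,0,90,0,-1],[4,0,90,0,-1],[4,0,90,0,-1]]]'; python3 - <<'E'
from h import *
go((.4451,.2848,.036,8.2))
s=cam('side');cv2.imwrite('pics/g2.png',crop(s,200,110,65,75,8))
E
```

```text
time: 8.25
ee_pos: [0.4473, 0.2862, 0.0389]
eef_rot: [0.997, 0.072, 0.0, -0.0]
ft_force: [0.2, -0.1, -2.6]
width: 0.035
grip_force: 25.0
t 8.25 pos [0.4473 0.2862 0.0389] yaw 8.3 w 0.035 gf 25.0 F [ 0.2 -0.1 -2.6] q [ 0.04  0.44 -0.82  1.87  0.38  1.   -2.37]
(0.4451, 0.2848, 0.036, 8.2) -> [-2.4  1.1  2.9] 0.1
```

View pics/g2.png

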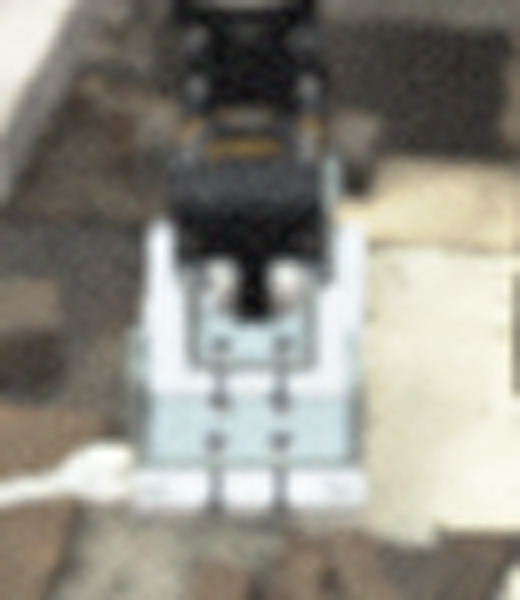

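Roller centre at crop x about 253 matches the stand centre at about 253, so I'll lower the last 3 mm, release and retreat.

```bash
python3 -m crank '[[[0,0,2,0,-1],[0,0,3,0,-1],[0,0,3,0,0.2],[0,0,3,0,0.2],[0,0,3,0,0.2],[0,0,3,0,0.2],[0,0,-10,0,0.2],[0,0,-35,0,0.2],[0,0,-75,0,0.2],[0,0,-120,0,0.4],[0,0,-165,0,0.6],[0,0,-210,0,1],[0,0,-235,0,1],[0,0,-235,0,1]]]'; python3 - <<'E'
from h import *
go((.6885,.0448,.27,190.5),(.6885,.0448,.1,190.5))
t=cam('top');s=cam('side')
a=crop(t,115,195,95,50,5);b=crop(s,210,120,50,60,5)
a=cv2.copyMakeBorder(a,0,50,0,0,cv2.BORDER_CONSTANT)
cv2.imwrite('pics/i.png',np.hstack([a,b]))
E
```

```text
time: 9.7
ee_pos: [0.448, 0.2874, 0.2783]
eef_rot: [0.997, 0.072, 0.003, -0.001]
ft_force: [-0.8, -0.4, -0.2]
width: 0.0827
grip_force: 0.0
t 9.7 pos [0.448  0.2874 0.2783] yaw 8.3 w 0.0827 gf 0.0 F [-0.8 -0.4 -0.2] q [ 0.16  0.19 -0.92  1.59  0.16  1.43 -2.2 ]
(0.6885, 0.0448, 0.27, 190.5) -> [202.9 274.8   9. ] 177.8
(0.6885, 0.0448, 0.1, 190.5) -> [201.9 275.1 179. ] 177.8
```

View pics/i.png

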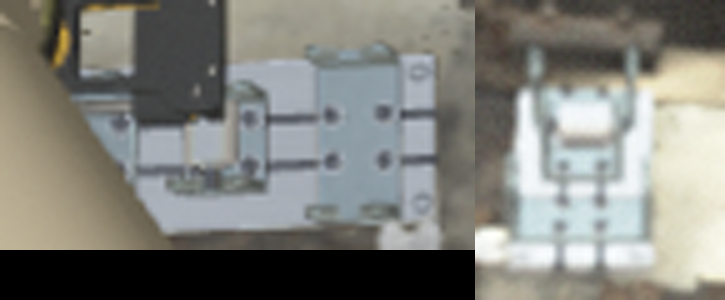

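Both views show the short roller seated, (210,140) top and (585,120) side. Next is the medium roller, with a half turn on the way to keep the last joint in range.

```bash
python3 -m crank '[[[0,0,0,-8,1],[10,14,0,-16,1],[20,27,0,-24,1],[30,41,0,-32,1],[41,55,0,-40,1],[51,69,0,-48,1],[61,83,0,-56,1],[71,96,0,-64,1],[81,110,0,-72,1],[91,124,0,-80,1],[102,138,0,-88,1],[112,152,0,-96,1],[122,166,0,-104,1],[132,180,0,-112,1],[142,193,0,-120,1],[152,206,0,-128,1],[162,220,0,-136,1],[173,234,0,-144,1],[183,248,0,-152,1],[193,262,0,-160,1]]]'; python3 -c "
from h import *
go((.6885,.0448,.10,190.5))"
```

```text
time: 11.8
ee_pos: [0.6756, 0.054, 0.2721]
eef_rot: [0.099, 0.995, -0.0, -0.001]
ft_force: [-0.2, -0.4, 0.8]
width: 0.087
grip_force: 0.0
t 11.8 pos [0.6756 0.054  0.2721] yaw 168.6 w 0.087 gf 0.0 F [-0.2 -0.4  0.8] q [ 0.52  0.69 -1.17  1.18  0.63  1.64  0.88]
(0.6885, 0.0448, 0.1, 190.5) -> [-14.8  -6.4 172.1] -21.9
```

```bash
python3 -m crank '[[[-8,-3,0,-8,1],[-14,-6,0,-16,1],[-15,-6,20,-22,1],[-15,-6,60,-22,1],[-15,-6,100,-22,1],[-15,-6,130,-22,1],[-15,-6,130,-22,1],[-15,-6,130,-22,1]]]'; python3 - <<'E'
from h import *
go((.6885,.0448,.004,190.5))
t=cam('top');s=cam('side')
a=crop(t,200,120,120,80,5);b=crop(s,230,120,80,80,5)
cv2.imwrite('pics/j.png',np.hstack([a,b])[:,:800])
E
```

```text
time: 12.6
ee_pos: [0.6889, 0.0457, 0.1436]
eef_rot: [-0.09, 0.996, 0.0, -0.001]
ft_force: [0.4, 0.2, 0.6]
width: 0.087
grip_force: 0.0
t 12.6 pos [0.6889 0.0457 0.1436] yaw -169.7 w 0.087 gf 0.0 F [0.4 0.2 0.6] q [ 0.56  0.83 -1.18  1.32  0.75  1.47  1.2 ]
(0.6885, 0.0448, 0.004, 190.5) -> [  0.4  -1.  139.6] -0.2
```

View pics/j.png

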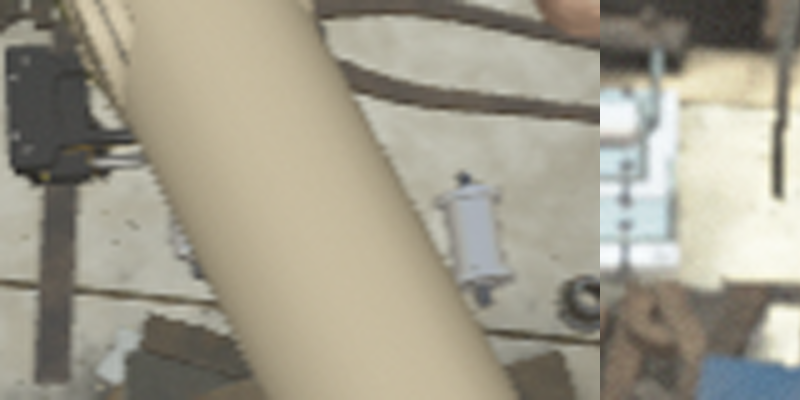

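The arm hides the rollers here and the flanged one is undisturbed at (475,235). I'm descending on the measured position.

```bash
python3 -m crank '[[[0,-1,30,0,1],[0,-1,65,0,1],[0,-1,95,0,1],[0,-1,118,0,1],[0,-1,132,0,1],[0,-1,139,0,1],[0,-1,139,0,1],[0,-1,139,0,-0.1],[0,-1,139,0,-0.1],[0,-1,139,0,-1],[0,-1,139,0,-1],[0,-1,139,0,-1],[0,-1,139,0,-1],[0,-1,139,0,-1],[0,-1,139,0,-1],[0,-1,139,0,-1]]]' 25; python3 -c "
from h import *
go((.4338,.3715,.1,188.2))"
```

```text
time: 14.3
ee_pos: [0.6895, 0.0442, 0.0045]
eef_rot: [-0.089, 0.996, -0.0, 0.0]
ft_force: [0.0, -1.3, -0.4]
width: 0.0352
grip_force: 25.0
t 14.3 pos [0.6895 0.0442 0.0045] yaw -169.8 w 0.0352 gf 25.0 F [ 0.  -1.3 -0.4] q [ 0.55  0.95 -1.08  1.43  0.86  1.27  1.14]
(0.4338, 0.3715, 0.1, 188.2) -> [193.4 367.5 -95.6] 2.0
```

```bash
python3 -m crank '[[[0,0,-15,0,-1],[0,0,-45,0,-1],[0,0,-90,0,-1],[0,0,-140,0,-1],[0,0,-190,0,-1],[0,0,-240,0,-1],[0,0,-275,0,-1],[10,20,-290,0,-1],[30,56,-290,0,-1],[49,93,-290,0,-1],[68,130,-290,1,-1],[87,166,-290,1,-1],[107,203,-290,1,-1],[126,240,-290,1,-1],[145,276,-290,1,-1],[165,313,-290,2,-1],[182,345,-290,2,-1],[193,367,-290,2,-1],[193,367,-290,2,-1],[193,367,-290,2,-1]]]'; python3 -c "
from h import *
go((.4338,.3715,.1,188.2))"
```

```text
time: 16.3
ee_pos: [0.4327, 0.3717, 0.2944]
eef_rot: [-0.073, 0.997, -0.001, -0.0]
ft_force: [0.7, -0.6, -2.9]
width: 0.035
grip_force: 25.0
t 16.3 pos [0.4327 0.3717 0.2944] yaw -171.6 w 0.035 gf 25.0 F [ 0.7 -0.6 -2.9] q [ 0.19  0.49 -1.35  1.45  0.48  1.58  0.59]
(0.4338, 0.3715, 0.1, 188.2) -> [ -1.   -0.2 194.4] 0.2
```

```bash
python3 -m crank '[[[-1,0,30,0,-1],[-1,0,75,0,-1],[-1,0,120,0,-1],[-1,0,155,0,-1],[-1,0,180,0,-1],[-1,0,190,0,-1],[-1,0,190,0,-1],[-1,0,190,0,-1]]]'; python3 - <<'E'
from h import *
go((.4338,.3715,.036,188.2))
t=cam('top');s=cam('side')
a=crop(t,105,180,70,75,8)[:,:300];b=crop(s,205,95,60,75,8)
cv2.imwrite('pics/k.png',b)
p=np.array(r.read_state()['ee_pos'])+[0,0,.015]
print((proj(s,p)-[205,95]+.5)*8)
E
```

```text
time: 17.1
ee_pos: [0.4356, 0.3717, 0.1058]
eef_rot: [-0.072, 0.997, 0.0, 0.0]
ft_force: [0.7, 0.5, -2.6]
width: 0.0354
grip_force: 25.0
t 17.1 pos [0.4356 0.3717 0.1058] yaw -171.8 w 0.0354 gf 25.0 F [ 0.7  0.5 -2.6] q [ 0.14  0.64 -1.23  1.7   0.63  1.26  0.49]
(0.4338, 0.3715, 0.036, 188.2) -> [ 1.9  0.  69.8] 0.0
[[213.74177363 202.68090523]]
```

View pics/k.png

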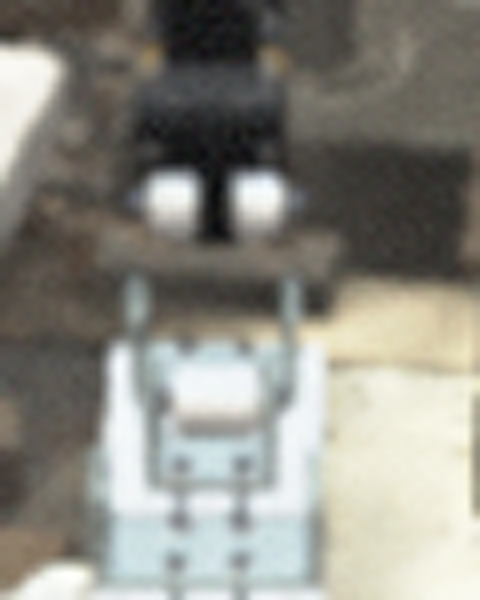

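The medium roller spans crop x 143–290 (centre 217) and the posts sit at 137 and 291 (centre 214), so it is about 1.5 mm off, and I'll shift it and lower.

```bash
python3 -m crank '[[[1,0,20,0,-1],[1,0,40,0,-1],[1,0,52,0,-1],[1,0,60,0,-1],[1,0,66,0,-1],[1,0,69,0,-1],[1,0,69,0,-1],[1,0,69,0,-1]]]'; python3 -c "
from h import *
go()"
```

```text
time: 18.0
ee_pos: [0.4341, 0.3726, 0.0364]
eef_rot: [-0.072, 0.997, 0.001, 0.0]
ft_force: [0.0, 5.3, -0.8]
width: 0.0353
grip_force: 25.0
t 18.0 pos [0.4341 0.3726 0.0364] yaw -171.7 w 0.0353 gf 25.0 F [ 0.   5.3 -0.8] q [ 0.09  0.71 -1.15  1.75  0.71  1.16  0.44]
```

```bash
python3 -m crank '[[[0,0,0,0,0.2],[0,0,0,0,0.2],[0,0,0,0,0.2],[0,0,0,0,0.2],[0,0,-10,0,0.2],[0,0,-35,0,0.2],[0,0,-75,0,0.2],[0,0,-120,0,0.4],[0,0,-165,0,0.6],[0,0,-210,0,1],[0,0,-245,0,1],[0,0,-255,0,1],[0,0,-255,0,1]]]'; python3 - <<'E'
from h import *
go((.690,-.049,.27,183.4),(.690,-.049,.004,183.4))
s=cam('side')
cv2.imwrite('pics/l.png',crop(s,205,95,60,75,8))
E
```

```text
time: 19.3
ee_pos: [0.4341, 0.3719, 0.2922]
eef_rot: [-0.072, 0.997, 0.001, 0.001]
ft_force: [0.3, -0.7, -0.4]
width: 0.0855
grip_force: 0.0
t 19.3 pos [0.4341 0.3719 0.2922] yaw -171.7 w 0.0855 gf 0.0 F [ 0.3 -0.7 -0.4] q [ 0.19  0.49 -1.35  1.45  0.48  1.57  0.59]
(0.69, -0.049, 0.27, 183.4) -> [-192.6 -453.3   22.2] 4.9
(0.69, -0.049, 0.004, 183.4) -> [-192.  -453.6  288.2] 4.9
```

View pics/l.png

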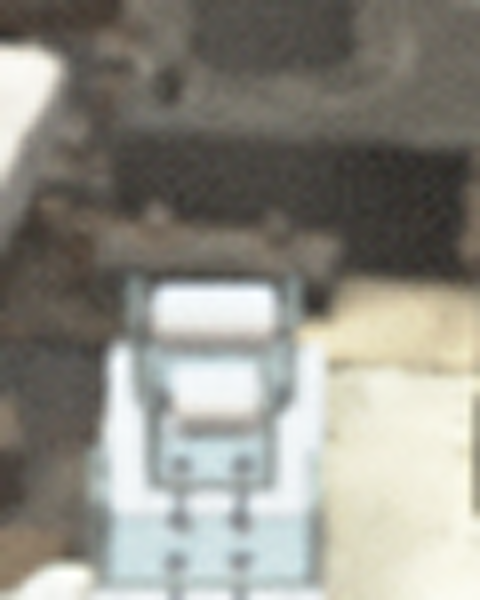

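The medium roller sits between its cheeks at (215,312). On to the long roller.

```bash
python3 -m crank '[[[-10,-22,0,0,1],[-25,-60,0,1,1],[-44,-102,0,1,1],[-62,-145,0,2,1],[-80,-188,0,2,1],[-98,-231,0,3,1],[-117,-275,0,3,1],[-135,-318,0,4,1],[-154,-361,0,4,1],[-172,-404,0,5,1],[-185,-436,0,5,1],[-192,-453,0,5,1],[-192,-453,30,5,1],[-192,-453,80,5,1],[-192,-453,130,5,1],[-192,-453,180,5,1],[-192,-453,210,5,1],[-192,-453,210,5,1]]]'; python3 -c "
from h import *
go((.690,-.049,.004,183.4))"
```

```text
time: 21.15
ee_pos: [0.6855, -0.0499, 0.0739]
eef_rot: [-0.029, 1.0, 0.0, -0.005]
ft_force: [-0.6, -0.4, 0.1]
width: 0.0872
grip_force: 0.0
t 21.15 pos [ 0.6855 -0.0499  0.0739] yaw -176.7 w 0.0872 gf 0.0 F [-0.6 -0.4  0.1] q [ 0.69  0.87 -1.11  1.39  0.77  1.36  1.2 ]
(0.69, -0.049, 0.004, 183.4) -> [-5.2  0.6 69.8] -0.1
```

```bash
python3 -m crank '[[[0,0,15,0,1],[0,0,40,0,1],[0,0,58,0,1],[0,0,70,0,1],[0,0,77,0,1],[0,0,77,0,1],[0,0,77,0,-0.1],[0,0,77,0,-0.1],[0,0,77,0,-0.1]]]'; python3 -c "
from h import *
go((.690,-.049,.004,183.4))"
```

```text
time: 22.05
ee_pos: [0.6896, -0.0494, 0.0043]
eef_rot: [-0.028, 1.0, -0.0, 0.001]
ft_force: [-0.1, -0.5, -0.2]
width: 0.0705
grip_force: 0.0
t 22.05 pos [ 0.6896 -0.0494  0.0043] yaw -176.7 w 0.0705 gf 0.0 F [-0.1 -0.5 -0.2] q [ 0.67  0.94 -1.06  1.43  0.83  1.26  1.16]
(0.69, -0.049, 0.004, 183.4) -> [-0.4  0.4  0.3] -0.1
```

```bash
python3 -m crank '[[[0,0,0,0,-1],[0,0,0,0,-1],[0,0,0,0,-1],[0,0,0,0,-1],[0,0,0,0,-1],[0,0,0,0,-1],[0,0,0,0,-1],[0,0,-15,0,-1],[0,0,-45,0,-1],[0,0,-90,0,-1],[0,0,-140,0,-1],[0,0,-190,0,-1],[0,0,-240,0,-1],[0,0,-275,0,-1],[0,0,-285,0,-1],[0,0,-285,0,-1]]]' 25; python3 -c "
from h import *
go((.4597,.196,.29,188.2))"
```

```text
time: 23.65
ee_pos: [0.6893, -0.0483, 0.2897]
eef_rot: [-0.029, 1.0, 0.0, 0.001]
ft_force: [0.0, -0.0, -5.0]
width: 0.0352
grip_force: 25.0
t 23.65 pos [ 0.6893 -0.0483  0.2897] yaw -176.7 w 0.0352 gf 25.0 F [ 0. -0. -5.] q [ 0.64  0.72 -1.19  1.1   0.66  1.69  1.29]
(0.4597, 0.196, 0.29, 188.2) -> [215.  257.3  -0.6] -4.9
```

```bash
python3 -m crank '[[[10,13,0,-1,-1],[31,37,0,-1,-1],[55,66,0,-2,-1],[80,95,0,-2,-1],[104,124,0,-3,-1],[128,153,0,-3,-1],[152,182,0,-4,-1],[177,212,0,-5,-1],[198,237,0,-5,-1],[215,257,0,-5,-1],[215,257,0,-5,-1],[215,257,40,-5,-1],[215,257,85,-5,-1],[215,257,130,-5,-1],[215,257,165,-5,-1],[215,257,190,-5,-1],[215,257,195,-5,-1],[215,257,195,-5,-1],[215,257,195,-5,-1]]]'; python3 - <<'E'
from h import *
go((.4597,.196,.036,188.2))
s=cam('side')
p=np.array(r.read_state()['ee_pos'])+[0,0,.015]
print('roller pred px',proj(s,p))
g=s['image'].astype(int)
# light barrel run on rows near the pred
u,v=proj(s,p)[0].round().astype(int)
for w in(v-2,v,v+2):print(w,u-35,g[w,u-35:u+36].mean(1).astype(int).tolist())
# bed front rows: bright run
w=int(110+490/8);print(w,200,g[w,200:265].mean(1).astype(int).tolist())
E
```

```text
time: 25.55
ee_pos: [0.4603, 0.1951, 0.0943]
eef_rot: [-0.072, 0.997, 0.0, 0.0]
ft_force: [0.4, -0.1, -3.5]
width: 0.0354
grip_force: 25.0
t 25.55 pos [0.4603 0.1951 0.0943] yaw -171.7 w 0.0354 gf 25.0 F [ 0.4 -0.1 -3.5] q [ 0.56  0.45 -1.24  1.89  0.47  1.14  0.86]
(0.4597, 0.196, 0.036, 188.2) -> [ 0.5  0.9 58.3] 0.1
roller pred px [[230.08197444 143.4098424 ]]
141 195 [100, 101, 97, 89, 93, 92, 89, 89, 87, 85, 77, 76, 79, 83, 85, 88, 88, 87, 80, 84, 92, 91, 97, 116, 130, 107, 73, 64, 61, 63, 61, 65, 55, 35, 33, 26, 25, 22, 41, 59, 65, 65, 73, 97, 138, 217, 243, 236, 236, 238, 212, 174, 184, 203, 209, 215, 217, 224, 224, 224, 210, 198, 194, 190, 186, 181, 189, 194, 202, 184, 128]
143 195 [104, 100, 99, 98, 96, 91, 86, 84, 85, 80, 85, 78, 85, 84, 85, 79, 86, 88, 83, 85, 95, 101, 111, 148, 202, 229, 233, 233, 231, 234, 232, 217, 168, 96, 41, 22, 22, 78, 147, 214, 237, 236, 235, 238, 237, 243, 242, 220, 162, 143, 139, 173, 203, 211, 208, 221, 233, 236, 237, 237, 236, 231, 231, 232, 232, 233, 233, 236, 238, 222, 151]
145 195 [112, 112, 110, 111, 108, 110, 112, 115, 112, 107, 110, 101, 95, 88, 82, 86, 86, 86, 86, 87, 86, 80, 84, 122, 174, 200, 209, 200, 208, 208, 211, 198, 161, 102, 37, 10, 19, 65, 140, 195, 213, 210, 214, 213, 216, 220, 206, 182, 165, 159, 154, 179, 202, 214, 217, 213, 228, 234, 232, 233, 234, 232, 233, 234, 234, 236, 237, 237, 231, 174, 100]
171 200 [231, 233, 230, 228, 225, 221, 214, 201, 197, 205, 214, 223, 236, 239, 235, 221, 211, 215, 218, 221, 226, 238, 244, 246, 246, 234, 181, 180, 231, 245, 245, 247, 247, 238, 184, 182, 233, 247, 244, 243, 237, 224, 221, 226, 233, 223, 201, 187, 199, 203, 208, 213, 217, 222, 231, 233, 236, 237, 239, 242, 244, 245, 244, 243, 241]
```

```bash
python3 -m crank '[[[-1,1,20,0,-1],[-1.5,1,35,0,-1],[-1.5,1,45,0,-1],[-1.5,1,52,0,-1],[-1.5,1,56,0,-1],[-1.5,1,58,0,-1],[-1.5,1,58,0,-1],[-1.5,1,58,0,-1]]]'; python3 -c "
from h import *
go()"
```

```text
time: 26.4
ee_pos: [0.4614, 0.196, 0.0357]
eef_rot: [-0.072, 0.997, -0.0, 0.0]
ft_force: [-0.5, -2.0, -3.2]
width: 0.0353
grip_force: 25.0
t 26.4 pos [0.4614 0.196  0.0357] yaw -171.7 w 0.0353 gf 25.0 F [-0.5 -2.  -3.2] q [ 0.48  0.53 -1.15  1.94  0.57  1.05  0.79]
```

```bash
python3 -m crank '[[[0,0,0,0,0.2],[0,0,0,0,0.2],[0,0,0,0,0.2],[0,0,0,0,0.2],[0,0,-10,0,0.2],[0,0,-35,0,0.2],[0,0,-75,0,0.2],[0,0,-120,0,0.4],[0,0,-165,0,0.6],[0,0,-210,0,0.3],[0,0,-245,0,0.2],[0,0,-245,0,0.2]]]'; python3 - <<'E'
from h import *
go((.692,.140,.27,185.1),(.692,.140,.002,185.1))
t=cam('top');s=cam('side')
print('lever tip',tri(t,(185.6,180.5),s,(265.7,158.3)),'far',tri(t,(57,152),s,(273.3,90)))
cv2.imwrite('pics/m.png',crop(t,190,110,60,100,5))
# bar edges in top image: rows
g=t['image'].astype(int).mean(2)
for w in(135,150,165,180,190):print(w,g[w,203:222].astype(int).tolist())
print('col end',g[188:204,210].astype(int).tolist(), g[118:132,213].astype(int).tolist())
E
```

```text
time: 27.6
ee_pos: [0.4625, 0.1978, 0.2853]
eef_rot: [-0.072, 0.997, 0.001, 0.003]
ft_force: [0.3, 0.1, 0.1]
width: 0.0546
grip_force: 0.0
t 27.6 pos [0.4625 0.1978 0.2853] yaw -171.7 w 0.0546 gf 0.0 F [0.3 0.1 0.1] q [ 0.74  0.25 -1.4   1.63  0.25  1.46  1.04]
(0.692, 0.14, 0.27, 185.1) -> [-218.7  -90.3   16.7] 3.2
(0.692, 0.14, 0.002, 185.1) -> [-217.   -90.5  284.7] 3.2
lever tip (array([0.59861979, 0.21370951, 0.04253115]), np.float64(0.0017986159043075645)) far (array([0.6059145 , 0.59687793, 0.17878038]), np.float64(0.021377466385335057))
135 [188, 185, 183, 185, 187, 189, 167, 99, 86, 84, 82, 84, 85, 121, 165, 180, 180, 178, 178]
150 [190, 191, 188, 184, 182, 162, 109, 90, 90, 86, 83, 82, 92, 143, 172, 172, 174, 174, 175]
165 [177, 176, 174, 171, 153, 109, 81, 79, 80, 81, 82, 84, 144, 179, 180, 180, 179, 175, 172]
180 [166, 170, 174, 167, 132, 89, 89, 89, 88, 88, 86, 118, 156, 169, 168, 169, 170, 171, 169]
190 [167, 166, 167, 146, 97, 81, 78, 82, 80, 82, 95, 139, 159, 152, 145, 143, 147, 149, 149]
col end [81, 79, 82, 80, 80, 84, 88, 90, 109, 150, 146, 143, 137, 133, 128, 125] [72, 67, 127, 154, 155, 138, 94, 85, 84, 80, 80, 82, 83, 84]
```

```bash
python3 -m crank '[[[-12,-5,0,0,0.3],[-37,-15,0,1,0.3],[-73,-30,0,1,0.3],[-109,-45,0,2,0.3],[-145,-60,0,2,0.3],[-180,-75,0,3,0.3],[-205,-85,0,3,0.3],[-217,-90,0,3,0.3],[-217,-90,0,3,0.3],[-217,-90,50,3,0.3],[-217,-90,100,3,0.3],[-217,-90,150,3,0.3],[-217,-90,200,3,0.3],[-217,-90,230,3,0.3],[-217,-90,255,3,0.3],[-217,-90,265,3,0.3],[-217,-90,265,3,0.3],[-217,-90,265,3,0.3]]]'; python3 -c "
from h import *
go((.692,.140,.002,185.1))"
```

```text
time: 29.5
ee_pos: [0.6891, 0.1388, 0.017]
eef_rot: [-0.046, 0.999, 0.0, 0.001]
ft_force: [-0.6, -0.2, -0.1]
width: 0.0565
grip_force: 0.0
t 29.5 pos [0.6891 0.1388 0.017 ] yaw -174.7 w 0.0565 gf 0.0 F [-0.6 -0.2 -0.1] q [ 0.34  0.89 -0.97  1.39  0.75  1.25  0.98]
(0.692, 0.14, 0.002, 185.1) -> [-3.   0.9 15. ] 0.2
```

```bash
python3 -m crank '[[[-2,1,6,0,0.3],[-3,1,11,0,0.3],[-3,1,15,0,0.3],[-3,1,15,0,0.3],[-3,1,15,0,-1],[-3,1,15,0,-1],[-3,1,15,0,-1],[-3,1,15,0,-1],[-3,1,15,0,-1],[-3,1,15,0,-1],[-3,1,15,0,-1],[-3,1,15,0,-1]]]' 45; python3 -c "
from h import *
go()"
```

```text
time: 30.7
ee_pos: [0.6919, 0.1395, 0.0007]
eef_rot: [-0.046, 0.999, -0.0, 0.0]
ft_force: [0.0, 0.2, 3.3]
width: 0.0251
grip_force: 45.5
t 30.7 pos [0.6919 0.1395 0.0007] yaw -174.7 w 0.0251 gf 45.5 F [0.  0.2 3.3] q [ 0.33  0.91 -0.96  1.39  0.76  1.23  0.97]
```

```bash
python3 -m crank '[[[0,0,-5,0,-1],[0,0,-20,0,-1],[0,0,-45,0,-1],[0,0,-80,0,-1],[0,0,-120,0,-1],[0,0,-160,0,-1],[0,0,-200,0,-1],[0,0,-240,0,-1],[0,0,-270,0,-1],[0,0,-290,0,-1],[0,0,-300,0,-1],[0,0,-300,0,-1]]]'; python3 -c "
from h import *
go((.4465,.2845,.3,98.2))"
```

```text
time: 31.9
ee_pos: [0.6918, 0.14, 0.302]
eef_rot: [-0.046, 0.999, 0.0, 0.001]
ft_force: [-0.3, 0.0, -4.6]
width: 0.025
grip_force: 45.0
t 31.9 pos [0.6918 0.14   0.302 ] yaw -174.7 w 0.025 gf 45.0 F [-0.3  0.  -4.6] q [ 0.3   0.7  -1.07  1.03  0.61  1.7   1.1 ]
(0.4465, 0.2845, 0.3, 98.2) -> [231.  166.5   1.6] 87.1
```

```bash
python3 -m crank '[[[5,4,0,3,-1],[18,13,0,8,-1],[34,24,0,14,-1],[50,36,0,20,-1],[66,48,0,26,-1],[82,59,0,32,-1],[98,71,0,38,-1],[114,82,0,44,-1],[130,94,0,50,-1],[146,105,0,56,-1],[162,117,0,62,-1],[178,128,0,68,-1],[194,140,0,74,-1],[210,151,0,80,-1],[222,160,0,84,-1],[229,165,0,86,-1],[231,166,0,87,-1],[231,166,0,87,-1],[231,166,0,87,-1]]]'; python3 - <<'E'
from h import *
go((.4465,.2845,.1,98.2))
s=cam('side');g=s['image'].astype(int).mean(2)
cv2.imwrite('pics/n.png',crop(s,190,80,100,100,6))
p=np.array(r.read_state()['ee_pos']);print(proj(s,p))
E
```

```text
time: 33.8
ee_pos: [0.447, 0.2829, 0.2999]
eef_rot: [0.654, 0.756, -0.0, -0.0]
ft_force: [-0.7, -0.9, -4.1]
width: 0.0252
grip_force: 45.0
t 33.8 pos [0.447  0.2829 0.2999] yaw 98.3 w 0.0252 gf 45.0 F [-0.7 -0.9 -4.1] q [ 0.25  0.21 -1.02  1.55  0.18  1.49 -0.64]
(0.4465, 0.2845, 0.1, 98.2) -> [ 1.800e+00 -1.000e-01  1.999e+02] 0.1
[[229.28374423  86.64935013]]
```

```bash
python3 -m crank '[[[1,0,20,0,-1],[2,0,60,0,-1],[2,0,100,0,-1],[2,0,140,0,-1],[2,0,175,0,-1],[2,0,200,0,-1],[2,0,215,0,-1],[2,0,222,0,-1],[2,0,226,0,-1],[2,0,226,0,-1],[2,0,228,0,-1],[2,0,230,0,-1],[2,0,230,0,-1]]]'; python3 -c "
from h import *
go((.4465,.2845,.0687,98.2))"
```

```text
time: 35.15
ee_pos: [0.4465, 0.2856, 0.0707]
eef_rot: [0.654, 0.756, 0.0, 0.0]
ft_force: [-0.6, 0.5, -4.0]
width: 0.0249
grip_force: 45.0
t 35.15 pos [0.4465 0.2856 0.0707] yaw 98.3 w 0.0249 gf 45.0 F [-0.6  0.5 -4. ] q [ 0.13  0.43 -0.93  1.84  0.39  1.07 -0.8 ]
(0.4465, 0.2845, 0.0687, 98.2) -> [-1.1 -0.1  2. ] 0.1
```

```bash
python3 -m crank '[[[0,0,1,0,-1],[0,0,1.5,0,-1],[0,0,2,0,-1],[0,0,2,0,-1]]]'; python3 -c "
from h import *
go()"
```

```text
time: 35.55
ee_pos: [0.4463, 0.2856, 0.0685]
eef_rot: [0.654, 0.756, -0.0, 0.0]
ft_force: [0.3, -0.1, -3.4]
width: 0.0251
grip_force: 45.0
t 35.55 pos [0.4463 0.2856 0.0685] yaw 98.3 w 0.0251 gf 45.0 F [ 0.3 -0.1 -3.4] q [ 0.13  0.43 -0.93  1.85  0.39  1.06 -0.81]
```

```bash
python3 -m crank '[[[0,0,0,0,-0.3],[0,0,0,0,-0.2],[0,0,0,0,-0.2],[0,0,0,0,-0.1],[0,0,0,0,-0.1],[0,0,-3,0,0],[0,0,-10,0,0],[0,0,-25,0,0],[0,0,-55,0,0],[0,0,-100,0,0],[0,0,-150,0,0],[0,0,-200,0,0],[0,0,-200,0,0]]]'; python3 - <<'E'
from h import *
go((.42,-.1,.3,98))
```

```text
time: 36.85
ee_pos: [0.4478, 0.2881, 0.2763]
eef_rot: [0.654, 0.756, 0.005, 0.002]
ft_force: [1.0, -0.4, -1.1]
width: 0.0432
grip_force: 0.0
t 36.85 pos [0.4478 0.2881 0.2763] yaw 98.3 w 0.0432 gf 0.0 F [ 1.  -0.4 -1.1] q [ 0.25  0.22 -1.03  1.59  0.19  1.43 -0.65]
(0.42, -0.1, 0.3, 98) -> [-379.9  -83.4  -25.8] 0.3bash: warning: here-document at line 44 delimited by end-of-file (wanted `E')
```

Now moving the arm aside and taking the final look.

```bash
python3 -m crank '[[[-20,-4,-10,0,0],[-60,-13,-20,0,0],[-100,-22,-25,0,0],[-140,-31,-25,0,0],[-180,-40,-25,0,0],[-220,-48,-25,0,0],[-260,-57,-25,0,0],[-300,-66,-25,0,0],[-340,-75,-25,0,0],[-370,-80,-25,0,0],[-380,-83,-25,0,0],[-380,-83,-25,0,0]]]'; python3 - <<'E'
from h import *
t=cam('top');s=cam('side')
a=cv2.resize(crop(t,110,190,105,60,1),(525,300),interpolation=cv2.INTER_CUBIC)
b=crop(s,205,105,55,60,5)
c=crop(t,280,130,60,60,5);d=np.zeros((300,525,3),np.uint8);d[:,:300]=c
cv2.imwrite('pics/z.png',np.vstack([np.hstack([a,b]),np.hstack([d,np.zeros((300,275,3),np.uint8)])]))
E
```

```text
time: 38.05
ee_pos: [0.4186, -0.1029, 0.294]
eef_rot: [0.655, 0.756, 0.0, 0.0]
ft_force: [0.5, 1.2, 0.6]
width: 0.0438
grip_force: 0.0
```

View pics/z.png

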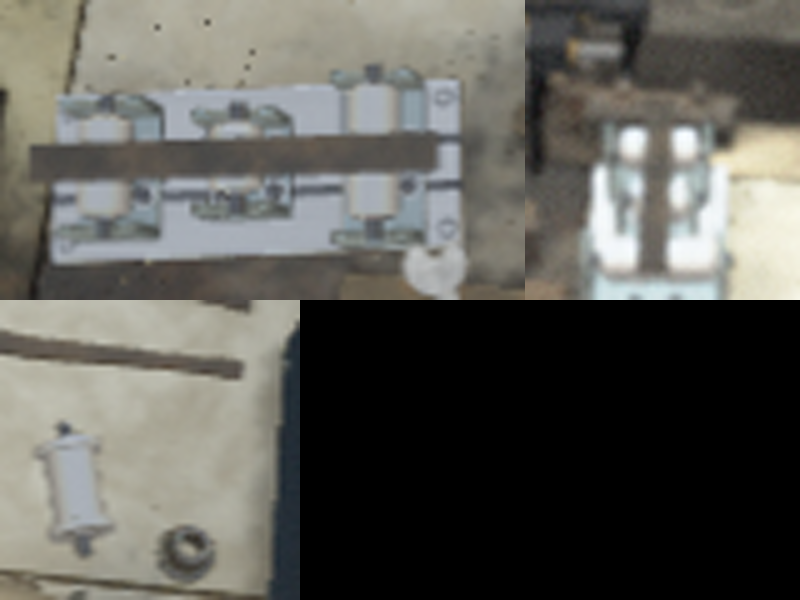

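All three rollers are seated and the bar lies on them, running from (30,162) to (437,152). The flanged roller is unmoved at (75,485). I'll check the bar's centring and hand in if it is fine.

```bash
python3 - <<'E'
from h import *
t=cam('top')
P=onz(t,110+233.5/5,190+157.5/5,.075);d=P-[.446,.284,.075]
print('along',d@[-.143,.99,0],'across',d@[.99,.143,0])
if abs(d@[-.143,.99,0])<.015 and abs(d@[.99,.143,0])<.008: print(r.close_job())
E
```

```text
along -0.002796494555402808 across -0.0022296628283666508
the job is handed in; nothing more can be done
None
```

I handed the job in at about 38 s: the final pictures show all three plain rollers seated in their own stands and the bar lying on all three, measured about 3 mm off centre along the bed and 2 mm across, with the flanged roller where it lay.

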